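Fit the cover plate on the wiring box

TASK

Close the open wiring box with its thin metal cover plate. The plate lies too flat on the worktop to be picked up, so first slide it towards you until its notched end sticks out well past the front edge, at least 30 mm, without letting it fall; take hold of it there and lift it. Turn it so that its notch matches the upright tongue on the box, lay it flat and square on the box with the tongue in the notch, and let go; leave the tape, the terminal strip and the screwdriver beside the work where they are.

Things in the scene. Friction and masses are not known exactly. Their poses are not given: they have to be found in the camera images.
- plate_centre (a point): Loose cover plate of bare steel, 130 x 62 x 3 mm, about 80 g, two dark screw holes, lying flat left or right of the middle, notched end roughly towards the robot. The point is its centre, half-way up. x axis along the length to the notched end, y across the 62 mm width, z up. Too thin to grip while wholly on the worktop; it tips off if its centre passes the edge.
- plate_plain_end (a point): Middle of the plate's plain short end, 65 mm from its centre along its -x.
- plate_notch (a point): Point inside the plate's notch, 60.5 mm from the plate's centre along its +x. The notch, cut through in the middle of that short end and open at the end, is 22 mm wide and 9 mm deep (56 to 65 mm from the centre). Where this end overhangs the front edge, fingers can straddle the 62 mm width from above, tips reaching below the plate.
- box_centre (a point): Open steel wiring box, 124 x 58 mm, 40 mm high, walls 3 mm, fixed to the worktop on the side where the plate is not; a terminal strip lies deep inside. The point is the centre of its open top at rim height. x axis along the length to the end with the tongue, z up. Fingertips may reach down beside its long sides. Fitted, the plate rests on the rim with its centre over this point, same axes.
- box_tongue (a point): Foot, at rim height, of the upright tongue in the middle of one short wall, 60.5 mm from the box's centre along its +x. The tongue is 12 mm wide across the box, 3 mm thick, and stands 10 mm above the rim; in the plate's notch it has 5 mm of play on each side.
- box_plain_end (a point): Middle of the box's other short end (without tongue), at rim height, 62 mm from the box's centre along its -x.
- front_edge (a point): Point on the upper front edge of the worktop, nearest the robot; the edge is straight, runs along y at this x on both sides, and is 25 mm thick with free space below and in front of it.
- tape_mid (a point): Roll of black tape lying flat, 55 mm across, 19 mm high: a bystander; centre.
- bar_mid (a point): White screw terminal strip, 19 x 66 x 16 mm: a bystander; centre.
- driver_mid (a point): Screwdriver with blue grip, 182 mm long, 26 mm thick, lying at the right: a bystander; middle.
- plate: The whole plate; origin at the centre of its underside, 1.5 mm below plate_centre; same axes. Fingertips grip its top better than it grips the worktop: press on its middle with shut fingertips (10 to 15 N) and draw them along slowly (about 20 mm/s), and it slides with them without turning much.
There are look-alikes about, which are no part of the job. Of the things that look like the plate, the larger one is meant.

How it is judged:
By the outcome, as a careful person would: the job done as asked, in the order asked, and still so for the second after the job is handed in, with the robot touching nothing.
It also fails if it takes over 72 s, if anything falls off the work surface, if the arm or the gripper's body presses on something with over 40 N, if the wrist force passes 120 N, or if a joint passes its speed limit or range.

ROBOT

A 6-joint arm with a two-finger parallel gripper is mounted at the origin on a cart in front of the work surface, level with it; the furniture and walls round the work are solid. World frame = base frame: x ahead of the robot, y to its left, z up, the work surface at z = 0. Lengths are in m, angles in degrees, forces in N, time in s.
With the tool pointing down it reaches from about 0.4 to 0.825 m from the base axis. Payload 7 kg.
Tool frame: the origin (TCP) lies midway between the tips of the shut fingers; the grasp point (between the pads) lies 19 mm behind it (ctrl.grip_point_offset is the distance from the TCP to the grasp point, in m); x points along the fingers, y is the direction in which the jaws open and shut, and the axes are right-handed (so a half turn about x gives the same grasp; the last joint's range is limited). The gripper opens to 88 mm and grips with 3 to 60 N. Pads are 19 mm wide; open, the fingers measure 130 mm over their backs; the gripper's body (78 mm by 193 mm) begins 47 mm behind the grasp point.
Start: joints at [-58.207, 20.546, 0.682, 0, -70.136, -16.507], TCP at [0.178, -0.651, 0.227] pointing down, gripper open.
Joint ranges: [-176.03, 176.03], [-82.01, 121.73], [-58.28, 71.71], [-173.87, 95.51], [-174.79, -0.11], [-173.66, 173.66]. Speed limits (degrees/s): [136.94, 136.94, 172.46, 180, 180, 180].

INTERFACE

Orientations are given as [roll, pitch, yaw] about the fixed x, y, z axes, in that order (R = Rz(yaw) Ry(pitch) Rx(roll)).
In Python, from plant import ctrl gives the robot as it stands.
- The arm moves only by the tool drive_tool, never from a script. Its argument "plan" is a list of rows, each a list of 3 entries, a list of its own where there are three numbers: the shift along the tool's x, y, z in m, then the turn, a rotation vector about the tool's x, y, z in degrees, then the opening, from 0 (shut) to 1 (fully open). In form: [[[dx, dy, dz], [wx, wy, wz], grip], ...]. A call has 1 to 20 rows; each row is the pose to reach, as a shift and turn from the pose measured when the call began, along the tool's axes at that moment; what a row does not reach only later rows make up. A row lasts 1/12 s, in which the tool goes at most 41.7 mm and 7.16 degrees, less where a joint would pass 70% of its speed; a pose out of reach is approached as far as the arm can. A call with a gripper value outside its range is refused whole. The fingers move at their own pace and stop on an object; the grip force is fixed at half the most. Time passes only in rows, so rows that repeat a pose let the fingers close. It gives the time, the measured TCP pose, the force and the opening at its end, in the units of the state.
- ctrl.get_obs(): the state, without advancing time (a new reading comes with each control period).
- ctrl.snapshot(name): name is "scene" or "top" or "wrist"; returns the picture (420x560x3 uint8, blue, green, red); there is no depth.
- ctrl.get_calibration(name): a dict with "fx", "fy", "cx", "cy" (pixels), "R" (3x3) and "t" (3): a world point X has camera coordinates R X + t. Camera axes: x right, y down, z forward; pixel columns grow to the right and rows downward; lengths in m; the calibration is good to about 2 mm. A picture is of the moment at which its call begins: read the wrist's pose just before it. get_calibration takes no time and is no camera call; for the wrist camera it gives the pose at the moment of the call.
- ctrl.close_job(): hands the job in, once; it reports no verdict.
Trained networks look in the newest picture that a camera, given by its name, has taken for a name from the list of things; names that differ only in an ending like _2 or _b are one class to them, and where a whole thing is asked for, a point or a joint stands for the part that bears it (a point fixed in the world has none). Each returns a list of dicts, best first, with "confidence" (0 to 1); they miss things now and then, are a little off and sometimes report something else, mostly with a low value. They report only what shows in the picture. A call takes as long as a camera call. They do not tell look-alikes from the thing itself.
- ctrl.cut_out(camera, name): "pixels" (420x560 bool, what is visible of it) and "pixel" ([column, row] in pixels, amid what is visible of it).
- ctrl.landmark_of(camera, name): "pixel" ([column, row] in pixels: a listed point, or the origin of a listed thing).
The state is a dict: "clock": time; "joint_pos": joint angles; "qvel": joint speeds; "tau": joint torques, N m; "tool_pos": TCP position; "orientation": TCP orientation; "force": force on the tool from outside, world axes, zero at the start; "moment": the same for the moment, N m; "opening": finger opening in m.
Only numpy, scipy, OpenCV 4.12 (cv2) and the standard library are available. Lean on these libraries where they do the work, as an engineer would, in place of code of your own. Each camera call takes 0.05 s, during which the arm holds its last target. There are 200 camera calls.

## Working session

There is one attempt and no reset: what is moved stays moved. The work goes in short steps, Python scripts to look and compute and a tool call to move; the robot and the scene stay as the last step left them, time stands still between calls to the robot, and variables do not carry over. Pictures are saved under pics/ and viewed, about 8 in all and at most 12, crops included, and the job is handed in when it is done.

Besides the shell and the picture viewer there is one more tool, called after "Request:" as name([rows], argument=value, ...), one row to a line, values as JSON. drive_tool: Moves the arm, as the interface text tells. Its arguments: {"type":"object","properties":{"plan":{"type":"array","items":{"type":"array"}}},"required":["plan"]}

```bash
mkdir -p pics; ls; cat > h.py <<'E'
import numpy as np, cv2
from plant import ctrl
from scipy.spatial.transform import Rotation as Ro
def ray(cam,px,z,c=None):
    c=c or ctrl.get_calibration(cam)
    R=np.array(c["R"]);t=np.array(c["t"])
    d=R.T@np.array([(px[0]-c["cx"])/c["fx"],(px[1]-c["cy"])/c["fy"],1]);o=-R.T@t
    return o+d*(z-o[2])/d[2]
def proj(cam,X):
    c=ctrl.get_calibration(cam);p=np.array(c["R"])@np.array(X)+np.array(c["t"])
    return np.array([c["cx"]+c["fx"]*p[0]/p[2],c["cy"]+c["fy"]*p[1]/p[2]])
def st():
    o=ctrl.get_obs();print({k:np.round(o[k],4).tolist() for k in("clock","joint_pos","tool_pos","orientation","force","opening")});return o
def Rt():
    return Ro.from_euler('xyz',ctrl.get_obs()["orientation"],degrees=True)
E
python3 - <<'E'
from h import *
st(); print(Rt().as_matrix().round(3))
Z=dict(plate_centre=.0015,plate_plain_end=.0015,plate_notch=.0015,box_centre=.04,box_tongue=.04,box_plain_end=.04,front_edge=0,tape_mid=.01,bar_mid=.008,driver_mid=.013)
for c in("scene","top"):
    im=ctrl.snapshot(c);cv2.imwrite(f"pics/{c}0.png",im)
    for n,z in Z.items():
        for d in ctrl.landmark_of(c,n)[:3]:
            print(c,n,round(d["confidence"],2),np.round(d["pixel"]),ray(c,d["pixel"],z).round(4))
st()
E
```

```text
pics
{'clock': 0.0, 'joint_pos': [-58.2059, 20.5919, 0.6322, -0.0215, -70.1371, -16.5072], 'tool_pos': [0.1778, -0.6506, 0.2256], 'orientation': [94.7304, 89.9011, 110.01], 'force': [0.1743, 0.1929, 0.0249], 'opening': 0.0875}
[[-0.001 -0.264  0.965]
 [ 0.002  0.965  0.264]
 [-1.     0.002 -0.   ]]
scene plate_centre 0.76 [362. 255.] [ 0.4747 -0.2909  0.0015]
scene plate_centre 0.62 [317. 243.] [ 0.4788 -0.1674  0.0015]
scene plate_plain_end 0.74 [332. 246.] [ 0.4822 -0.2087  0.0015]
scene plate_plain_end 0.65 [372. 239.] [ 0.5676 -0.2848  0.0015]
scene plate_notch 0.79 [303. 235.] [ 0.5013 -0.1135  0.0015]
scene box_centre 0.83 [197. 198.] [0.4983 0.2525 0.04  ]
scene box_tongue 0.76 [197. 201.] [0.4798 0.2381 0.04  ]
scene box_tongue 0.48 [368. 241.] [ 0.4834 -0.3032  0.04  ]
scene box_plain_end 0.7 [198. 188.] [0.5722 0.3129 0.04  ]
scene front_edge 0.74 [245. 240.] [0.4032 0.0074 0.    ]
scene tape_mid 0.61 [278. 216.] [ 5.62e-01 -3.00e-04  1.00e-02]
scene tape_mid 0.31 [431. 261.] [ 0.51   -0.4472  0.01  ]
scene bar_mid 0.69 [267. 225.] [ 0.4965 -0.0012  0.008 ]
scene driver_mid
[... 442 characters left out ...]
.5006 0.2584 0.04  ]
top box_centre 0.22 [360. 228.] [ 0.4195 -0.2952  0.04  ]
top box_tongue 0.7 [172. 217.] [0.46   0.2189 0.04  ]
top box_plain_end 0.72 [138. 184.] [0.5547 0.3172 0.04  ]
top front_edge 0.71 [252. 240.] [0.3959 0.0017 0.    ]
top tape_mid 0.61 [252. 179.] [5.681e-01 3.000e-04 1.000e-02]
top bar_mid 0.48 [254. 207.] [ 0.487  -0.0057  0.008 ]
top bar_mid 0.31 [354. 205.] [ 0.4863 -0.2851  0.008 ]
top driver_mid 0.77 [411. 201.] [ 0.4946 -0.4461  0.013 ]
{'clock': 1.1, 'joint_pos': [-58.2066, 20.5439, 0.6838, -0.0012, -70.1345, -16.5086], 'tool_pos': [0.178, -0.6511, 0.2266], 'orientation': [-61.7002, 89.9945, -46.4158], 'force': [-0.8651, 0.2016, 0.4822], 'opening': 0.0879}
```

```bash
python3 - <<'E'
import cv2
im=cv2.imread("pics/top0.png");cv2.imwrite("pics/top0c.png",cv2.resize(im[140:260,110:450],None,fx=2.3,fy=2.3,interpolation=cv2.INTER_CUBIC))
E
```

```text
(no output)
```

View pics/top0c.png

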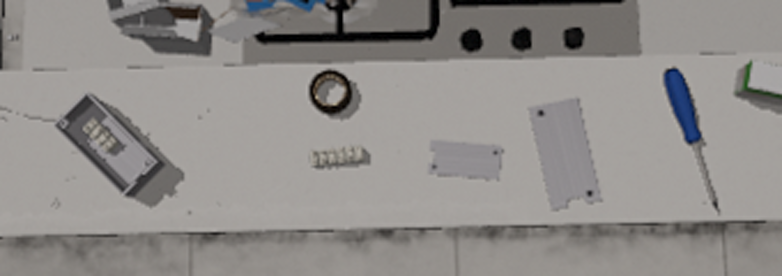

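View pics/scene0.png

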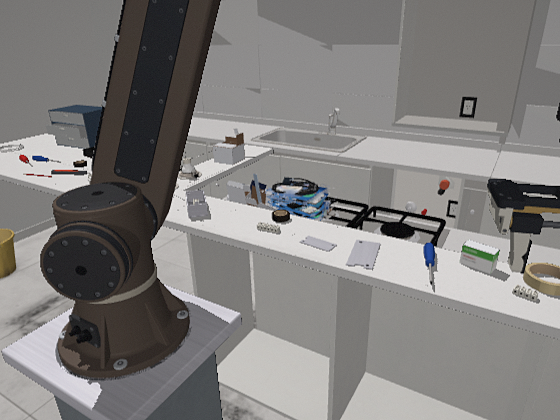

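Candidates for the plate in the top image are the small plate at (314,210) and the larger one at (356,209). The description means the larger one, and its notch is on the end facing the robot. I'm going above it to check from close by.

Request:
drive_tool([
  [[0,0.03,0.04],[1,0,0],0],
  [[0,0.055,0.08],[2,0,0],0],
  [[0,0.08,0.115],[3,0,0],0],
  [[0,0.105,0.15],[4,0,0],0],
  [[0,0.13,0.185],[5,0,0],0],
  [[0,0.155,0.22],[6,0,0],0],
  [[0.01,0.18,0.255],[6.7,0,0],0],
  [[0.01,0.205,0.29],[6.7,0,0],0],
  [[0.02,0.23,0.325],[6.7,0,0],0],
  [[0.025,0.25,0.355],[6.7,0,0],0],
  [[0.025,0.268,0.38],[6.7,0,0],0],
  [[0.025,0.268,0.38],[6.7,0,0],0],
  [[0.025,0.268,0.38],[6.7,0,0],0],
  [[0.025,0.268,0.38],[6.7,0,0],0],
])

```text
clock: 2.27
tool_pos: [0.4741, -0.2919, 0.2016]
orientation: [-173.8, 90.0, -165.1]
force: [-0.3, 0.7, 0.6]
opening: 0.0019
```

```bash
cat > look.py <<'E'
import sys
from h import *
o=st(); print(Rt().as_matrix().round(3).tolist())
im=ctrl.snapshot("wrist");cv2.imwrite(f"pics/{sys.argv[1]}.png",im)
for a in sys.argv[2:]:
    n,z=a.split("=")
    for d in ctrl.landmark_of("wrist",n)[:2]:
        print(n,round(d["confidence"],2),np.round(d["pixel"]),ray("wrist",d["pixel"],float(z)).round(4))
E
python3 look.py w1 plate_centre=.0015 plate_plain_end=.0015 plate_notch=.0015 front_edge=0
```

```text
{'clock': 2.2667, 'joint_pos': [-11.463, 10.5157, -16.5172, 0.0059, -62.9778, -69.8478], 'tool_pos': [0.4741, -0.2919, 0.2016], 'orientation': [-173.8313, 89.9881, -165.1394], 'force': [-0.2888, 0.7062, 0.6121], 'opening': 0.0019}
[[-0.0, -0.151, 0.989], [-0.0, 0.989, 0.151], [-1.0, -0.0, -0.0]]
plate_centre 0.92 [277. 190.] [ 0.4825 -0.2923  0.0015]
plate_centre 0.8 [398. 203.] [ 0.4774 -0.171   0.0015]
plate_plain_end 0.98 [356. 194.] [ 0.475  -0.2147  0.0015]
plate_plain_end 0.91 [281. 250.] [ 0.5446 -0.2785  0.0015]
plate_notch 0.78 [276. 127.] [ 0.4222 -0.3019  0.0015]
plate_notch 0.59 [441. 215.] [ 0.4828 -0.1263  0.0015]
```

View pics/w1.png

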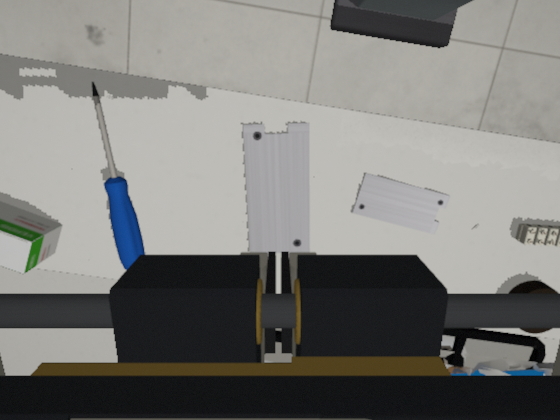

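```bash
python3 - <<'E'
from h import *
for p in [(278,188),(278,124),(278,251.5),(246,190),(309.5,190)]: print(p,ray("wrist",p,.003).round(4))
im=cv2.imread("pics/w1.png").astype(int).sum(2)/3
for c in (240,320,400,480,540):
    col=im[60:150,c]; g=np.gradient(cv2.GaussianBlur(col.astype(np.float32).reshape(-1,1),(1,5),0).ravel()); r=60+int(np.argmax(g)); print(c,r,ray("wrist",(c,r),0).round(4), im[r-6:r+6,c].astype(int))
E
```

```text
(278, 188) [ 0.4795 -0.2918  0.003 ]
(278, 124) [ 0.4189 -0.3009  0.003 ]
(278, 251.5) [ 0.5458 -0.2819  0.003 ]
(246, 190) [ 0.4861 -0.3226  0.003 ]
(309.5, 190) [ 0.4769 -0.261   0.003 ]
240 92 [ 0.3959 -0.3396  0.    ] [168 167 165 164 162 148 163 185 187 187 186 185]
320 105 [ 0.3963 -0.2649  0.    ] [166 167 167 167 167 149 166 188 187 186 185 185]
400 118 [ 0.3968 -0.1887  0.    ] [167 167 167 167 168 160 171 184 185 185 185 185]
480 130 [ 0.3964 -0.1113  0.    ] [134 137 142 148 152 156 162 175 183 182 182 182]
540 140 [ 0.3971 -0.052   0.    ] [146 145 146 145 145 125 151 178 179 179 178 179]
```

The larger plate is at px (278,188), with its notch up towards the edge and two dark holes. The small look-alike is at (400,203). The plate centre is about (0.482, -0.2915) and the edge is at x≈0.3965. Next I press on the middle.

Request:
drive_tool([
  [[0.03,0,0.008],[0,0,0],0],
  [[0.065,0,0.008],[0,0,0],0],
  [[0.1,0,0.008],[0,0,0],0],
  [[0.135,0,0.008],[0,0,0],0],
  [[0.16,0,0.008],[0,0,0],0],
  [[0.18,0,0.008],[0,0,0],0],
  [[0.188,0,0.008],[0,0,0],0],
  [[0.192,0,0.008],[0,0,0],0],
  [[0.195,0,0.008],[0,0,0],0],
  [[0.197,0,0.008],[0,0,0],0],
  [[0.198,0,0.008],[0,0,0],0],
  [[0.198,0,0.008],[0,0,0],0],
  [[0.198,0,0.008],[0,0,0],0],
])

```text
clock: 3.6
tool_pos: [0.4816, -0.2923, 0.0046]
orientation: [-23.5, 89.9, -15.0]
force: [0.2, -0.3, 1.3]
opening: 0.0002
```

Request:
drive_tool([
  [[0.001,0,0],[0,0,0],0],
  [[0.0015,0,0],[0,0,0],0],
  [[0.002,0,0],[0,0,0],0],
  [[0.002,0,0],[0,0,0],0],
  [[0.002,0,0],[0,0,0],0],
])

```text
clock: 4.02
tool_pos: [0.482, -0.2923, 0.0033]
orientation: [-25.6, 89.9, -17.0]
force: [-0.9, 2.2, 6.5]
opening: 0.0005
```

Request:
drive_tool([
  [[0.0012,0,0],[0,0,0],0],
  [[0.0014,0,0],[0,0,0],0],
  [[0.0014,0,0],[0,0,0],0],
  [[0.0014,0,-0.001],[0,0,0],0],
  [[0.0014,0,-0.002],[0,0,0],0],
  [[0.0014,0,-0.003],[0,0,0],0],
])

```text
clock: 4.52
tool_pos: [0.4815, -0.2929, 0.0034]
orientation: [-22.8, 89.6, -14.2]
force: [2.8, 3.1, 5.4]
opening: 0.0004
```

Request:
drive_tool([
  [[0.0022,0,0],[0,0,0],0],
  [[0.0025,0,-0.001],[0,0,0],0],
  [[0.0025,0,-0.0025],[0,0,0],0],
  [[0.0025,0,-0.004],[0,0,0],0],
  [[0.0025,0,-0.0055],[0,0,0],0],
  [[0.0025,0,-0.007],[0,0,0],0],
  [[0.0025,0,-0.0085],[0,0,0],0],
  [[0.0025,0,-0.01],[0,0,0],0],
])

```text
clock: 5.18
tool_pos: [0.4768, -0.2952, 0.0033]
orientation: [-24.3, 89.0, -15.6]
force: [5.7, 1.3, 9.9]
opening: 0.0004
```

```bash
python3 look.py w2 plate_centre=.0015 plate_plain_end=.0015 plate_notch=.0015
```

```text
{'clock': 5.1833, 'joint_pos': [-11.7189, 23.5137, -29.3029, 0.1097, -36.2274, -69.6699], 'tool_pos': [0.4768, -0.2952, 0.0033], 'orientation': [-24.2966, 89.0417, -15.5974], 'force': [5.7047, 1.2958, 9.9266], 'opening': 0.0004}
[[0.016, -0.151, 0.988], [-0.004, 0.988, 0.151], [-1.0, -0.007, 0.015]]
plate_plain_end 0.59 [452. 289.] [ 0.4734 -0.212   0.0015]
plate_notch 0.58 [274. 144.] [ 0.4186 -0.3051  0.0015]
```

Request:
drive_tool([
  [[0.003,0.001,-0.004],[0,0.5,0],0],
  [[0.003,0.002,-0.0065],[0,0.9,0],0],
  [[0.003,0.002,-0.008],[0,0.9,0],0],
  [[0.003,0.002,-0.0095],[0,0.9,0],0],
  [[0.003,0.002,-0.011],[0,0.9,0],0],
  [[0.003,0.002,-0.0125],[0,0.9,0],0],
  [[0.003,0.002,-0.014],[0,0.9,0],0],
  [[0.003,0.002,-0.0155],[0,0.9,0],0],
  [[0.003,0.002,-0.017],[0,0.9,0],0],
  [[0.003,0.002,-0.0185],[0,0.9,0],0],
  [[0.003,0.002,-0.02],[0,0.9,0],0],
  [[0.003,0.002,-0.0215],[0,0.9,0],0],
  [[0.003,0.002,-0.023],[0,0.9,0],0],
  [[0.003,0.002,-0.0245],[0,0.9,0],0],
  [[0.003,0.002,-0.026],[0,0.9,0],0],
])

```text
clock: 6.63
tool_pos: [0.4578, -0.2987, 0.0033]
orientation: [-49.1, 89.0, -40.2]
force: [9.3, 0.8, 13.2]
opening: 0.0004
```

```bash
python3 look.py w3 plate_centre=.0015 plate_plain_end=.0015 plate_notch=.0015
```

```text
{'clock': 6.6333, 'joint_pos': [-12.2522, 22.5038, -31.4483, 0.7753, -35.2079, -69.5282], 'tool_pos': [0.4578, -0.2987, 0.0033], 'orientation': [-49.0533, 89.0463, -40.2035], 'force': [9.3404, 0.8163, 13.1575], 'opening': 0.0004}
[[0.013, -0.154, 0.988], [-0.011, 0.988, 0.154], [-1.0, -0.013, 0.011]]
plate_centre 0.66 [530. 344.] [ 0.4766 -0.1689  0.0015]
plate_centre 0.61 [281. 275.] [ 0.4591 -0.2966  0.0015]
plate_plain_end 0.56 [444. 327.] [ 0.4742 -0.2135  0.0015]
plate_notch 0.85 [274. 142.] [ 0.3987 -0.3089  0.0015]
```

View pics/w3.png

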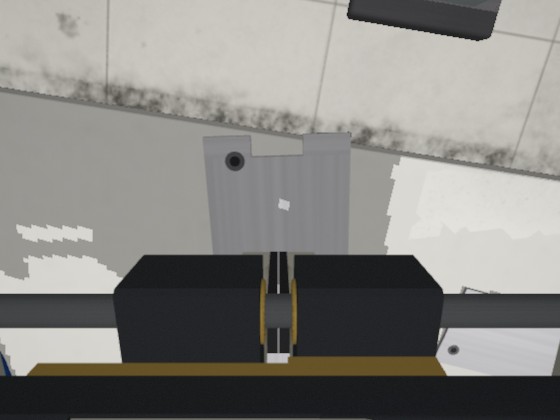

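The plate follows the fingertips: the notch is at px (274,142), just reaching the edge. I carry on.

Request:
drive_tool([
  [[0.0025,0.001,-0.006],[0,0.5,0],0],
  [[0.0028,0.001,-0.0085],[0,0.9,0],0],
  [[0.0028,0.001,-0.01],[0,0.9,0],0],
  [[0.0028,0.001,-0.0115],[0,0.9,0],0],
  [[0.0028,0.001,-0.013],[0,0.9,0],0],
  [[0.0028,0.001,-0.0145],[0,0.9,0],0],
  [[0.0028,0.001,-0.016],[0,0.9,0],0],
  [[0.0028,0.001,-0.0175],[0,0.9,0],0],
  [[0.0028,0.001,-0.019],[0,0.9,0],0],
  [[0.0028,0.001,-0.0205],[0,0.9,0],0],
  [[0.0028,0.001,-0.022],[0,0.9,0],0],
  [[0.0028,0.001,-0.0235],[0,0.9,0],0],
  [[0.0028,0.001,-0.025],[0,0.9,0],0],
  [[0.0028,0.001,-0.0265],[0,0.9,0],0],
  [[0.0028,0.001,-0.028],[0,0.9,0],0],
  [[0.0028,0.001,-0.0295],[0,0.9,0],0],
  [[0.0028,0.001,-0.031],[0,0.9,0],0],
  [[0.0028,0.001,-0.0325],[0,0.9,0],0],
  [[0.0028,0.001,-0.034],[0,0.9,0],0],
  [[0.0028,0.001,-0.0355],[0,0.9,0],0],
])

```text
clock: 8.5
tool_pos: [0.4294, -0.3048, 0.0033]
orientation: [-71.2, 88.9, -62.2]
force: [8.6, 1.5, 12.6]
opening: 0.0001
```

```bash
python3 look.py w4 plate_centre=.0015 plate_plain_end=.0015 plate_notch=.0015
```

```text
{'clock': 8.5, 'joint_pos': [-13.3677, 21.072, -34.3691, 1.5004, -33.8382, -68.8776], 'tool_pos': [0.4294, -0.3048, 0.0033], 'orientation': [-71.2308, 88.8908, -62.235], 'force': [8.6377, 1.5414, 12.5601], 'opening': 0.0001}
[[0.009, -0.156, 0.988], [-0.017, 0.988, 0.156], [-1.0, -0.018, 0.006]]
plate_centre 0.63 [280. 276.] [ 0.4313 -0.3028  0.0015]
plate_plain_end 0.71 [442. 377.] [ 0.4741 -0.2127  0.0015]
plate_notch 0.85 [273. 143.] [ 0.371  -0.3157  0.0015]
```

Request:
drive_tool([
  [[0.0025,0.001,-0.006],[0,0.5,0.5],0],
  [[0.0028,0.001,-0.0085],[0,0.6,0.9],0],
  [[0.0028,0.001,-0.01],[0,0.6,0.9],0],
  [[0.0028,0.001,-0.0115],[0,0.6,0.9],0],
  [[0.0028,0.001,-0.013],[0,0.6,0.9],0],
  [[0.0028,0.001,-0.0145],[0,0.6,0.9],0],
  [[0.0028,0.001,-0.016],[0,0.6,0.9],0],
  [[0.0028,0.001,-0.0175],[0,0.6,0.9],0],
  [[0.0028,0.001,-0.019],[0,0.6,0.9],0],
  [[0.0028,0.001,-0.0205],[0,0.6,0.9],0],
  [[0.0028,0.001,-0.022],[0,0.6,0.9],0],
  [[0.0028,0.001,-0.023],[0,0.6,0.9],0],
  [[0.0028,0.001,-0.023],[0,0.6,0.9],0],
])

```text
clock: 9.78
tool_pos: [0.4128, -0.3091, 0.0033]
orientation: [-55.0, 89.4, -45.9]
force: [7.8, 1.2, 11.8]
opening: 0.0004
```

```bash
python3 look.py w5 plate_centre=.0015 plate_plain_end=.0015 plate_notch=.0015
```

```text
{'clock': 9.7833, 'joint_pos': [-14.7577, 20.4868, -35.0186, 0.539, -33.9966, -66.5525], 'tool_pos': [0.4128, -0.3091, 0.0033], 'orientation': [-55.0138, 89.4169, -45.8786], 'force': [7.819, 1.2013, 11.8108], 'opening': 0.0004}
[[0.007, -0.159, 0.987], [-0.007, 0.987, 0.159], [-1.0, -0.008, 0.006]]
plate_centre 0.68 [281. 270.] [ 0.4123 -0.3074  0.0015]
plate_centre 0.39 [273. 143.] [ 0.3546 -0.3202  0.0015]
plate_notch 0.68 [276. 143.] [ 0.3543 -0.3188  0.0015]
```

Overhang is now about 46 mm. I lift straight off, open the fingers and look.

Request:
drive_tool([
  [[0,0,0],[0,0,0],0],
  [[-0.003,0,0],[0,0,0],0],
  [[-0.01,0,0],[0,0,0],0],
  [[-0.03,0,0],[0,0.3,0.5],0.5],
  [[-0.06,0,-0.01],[0,0.3,0.5],1],
  [[-0.09,0,-0.03],[0,0.3,0.5],1],
  [[-0.12,0,-0.035],[0,0.3,0.5],1],
  [[-0.14,0,-0.035],[0,0.3,0.5],1],
  [[-0.14,0,-0.035],[0,0.3,0.5],1],
  [[-0.14,0,-0.035],[0,0.3,0.5],1],
  [[-0.14,0,-0.035],[0,0.3,0.5],1],
])

```text
clock: 10.9
tool_pos: [0.3765, -0.3133, 0.1427]
orientation: [99.7, 89.9, 108.9]
force: [-0.5, -0.0, 0.4]
opening: 0.0479
```

```bash
python3 look.py w6 plate_centre=.0015 plate_plain_end=.0015 plate_notch=.0015
```

```text
{'clock': 10.9, 'joint_pos': [-16.763, 7.4125, -28.8876, -0.07, -53.7404, -64.0841], 'tool_pos': [0.3765, -0.3133, 0.1427], 'orientation': [99.7478, 89.9306, 108.8593], 'force': [-0.5199, -0.026, 0.4031], 'opening': 0.0479}
[[-0.0, -0.158, 0.987], [0.001, 0.987, 0.158], [-1.0, 0.001, -0.0]]
plate_centre 0.55 [275. 239.] [ 0.413  -0.3089  0.0015]
plate_notch 0.62 [275. 170.] [ 0.355  -0.3183  0.0015]
```

View pics/w6.png

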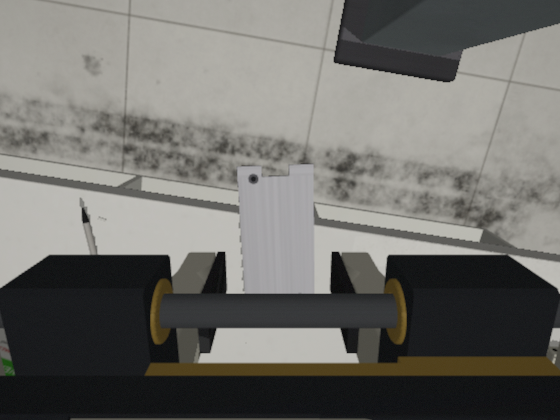

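```bash
python3 - <<'E'
from h import *
A={}
for n,p in dict(nl=(239,167),nr=(313.5,165),bl=(244,290),br=(315,285)).items(): A[n]=ray("wrist",p,.003);print(n,A[n].round(4))
print("edge",ray("wrist",(238,210),0).round(4),ray("wrist",(318,224),0).round(4))
for a,b in(("bl","nl"),("br","nr")):
    d=A[a]-A[b];print(np.degrees(np.arctan2(d[1],d[0])))
d=A["nr"]-A["nl"];print("w",np.linalg.norm(d),np.degrees(np.arctan2(d[1],d[0])))
# mask angle
m=ctrl.cut_out("wrist","plate_centre")[0]["pixels"].astype(np.uint8);ys,xs=np.nonzero(m);print(xs.min(),xs.max(),ys.min(),ys.max())
r=cv2.minAreaRect(np.c_[xs,ys].astype(np.float32));b=cv2.boxPoints(r);print(b.round(), [ray("wrist",q,.003).round(4)[:2].tolist() for q in b])
E
```

```text
nl [ 0.3567 -0.3475  0.003 ]
nr [ 0.3457 -0.2888  0.003 ]
bl [ 0.4649 -0.3289  0.003 ]
br [ 0.4502 -0.2678  0.003 ]
edge [ 0.3934 -0.3438  0.    ] [ 0.395  -0.2753  0.    ]
9.75266938907879
11.371329024902565
w 0.05971474208616698 100.65992318666164
236 313 163 292
[[236. 164.]
 [312. 163.]
 [315. 292.]
 [239. 294.]] [[0.3552, -0.3503], [0.3443, -0.2904], [0.4571, -0.2667], [0.4694, -0.3332]]
```

Request:
drive_tool([
  [[0,0,0.001],[-1,0,0],1],
  [[0.01,0,0.001],[-1.2,0,0],1],
  [[0.03,0,0.001],[-1.2,0,0],1],
  [[0.05,0,0.001],[-1.2,0,0],1],
  [[0.07,0,0.001],[-1.2,0,0],1],
  [[0.09,0,0.001],[-1.2,0,0],1],
  [[0.11,0,0.001],[-1.2,0,0],1],
  [[0.125,0,0.001],[-1.2,0,0],1],
  [[0.135,0,0.001],[-1.2,0,0],1],
  [[0.145,0,0.001],[-1.2,0,0],1],
  [[0.15,0,0.001],[-1.2,0,0],1],
  [[0.155,0,0.001],[-1.2,0,0],1],
  [[0.16,0,0.001],[-1.2,0,0],1],
  [[0.16,0,0.001],[-1.2,0,0],1],
  [[0.16,0,0.001],[-1.2,0,0],1],
])

```text
clock: 12.4
tool_pos: [0.3758, -0.3126, -0.0186]
orientation: [141.5, 89.7, 151.8]
force: [-4.3, 0.1, -3.8]
opening: 0.088
```

```bash
python3 look.py w7 plate_notch=.0015 plate_centre=.0015; python3 -c "
from h import *;st()"
```

```text
{'clock': 12.4, 'joint_pos': [-16.6984, 21.21, -38.433, -0.1145, -30.6432, -62.9189], 'tool_pos': [0.3758, -0.3126, -0.0186], 'orientation': [141.4956, 89.7079, 151.7797], 'force': [-4.3292, 0.0517, -3.7534], 'opening': 0.088}
[[-0.004, -0.179, 0.984], [0.002, 0.984, 0.179], [-1.0, 0.003, -0.004]]
plate_notch 0.57 [270. 245.] [ 0.3551 -0.319   0.0015]
plate_centre 0.65 [275. 374.] [ 0.4148 -0.3062  0.0015]
{'clock': 12.55, 'joint_pos': [-16.6986, 21.1755, -38.4304, -0.1177, -30.6639, -62.9212], 'tool_pos': [0.3758, -0.3126, -0.0183], 'orientation': [140.4816, 89.7236, 150.7604], 'force': [-5.6725, -0.2032, -4.8247], 'opening': 0.0874}
```

View pics/w7.png

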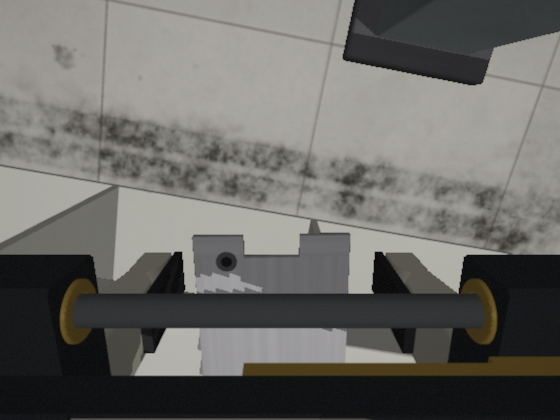

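The fingers straddle the plate, but the force of -5 N in x says the left finger brushes the worktop edge. I back off 5 mm and then close.

Request:
drive_tool([
  [[0,0,-0.003],[0,0,0],1],
  [[0,0,-0.005],[0,0,0],1],
  [[0,0,-0.005],[0,0,0],1],
  [[0,0,-0.005],[0,0,0],1],
])

```text
clock: 12.88
tool_pos: [0.3721, -0.3139, -0.0177]
orientation: [130.7, 89.9, 141.0]
force: [-0.0, 0.1, -0.4]
opening: 0.0877
```

Request:
drive_tool([
  [[0,0,0],[0,0,0],0.5],
  [[0,0,0],[0,0,0],0],
  [[0,0,0],[0,0,0],0],
  [[0,0,0],[0,0,0],0],
  [[0,0,0],[0,0,0],0],
  [[0,0,0],[0,0,0],0],
  [[0,0,0],[0,0,0],0],
  [[0,0,0],[0,0,0],0],
  [[0,0,0],[0,0,0],0],
  [[0,0,0],[0,0,0],0],
])

```text
clock: 13.72
tool_pos: [0.3723, -0.3139, -0.0176]
orientation: [129.0, 89.9, 139.3]
force: [0.6, 1.1, 0.2]
opening: 0.0609
```

Request:
drive_tool([
  [[-0.002,0,0],[0,0,0],0],
  [[-0.006,0,0],[0,0,0],0],
  [[-0.012,0,0],[0,0,0],0],
  [[-0.02,0,0],[0,0,0],0],
  [[-0.03,0,0],[0,0,0],0],
  [[-0.042,0,0],[0,0,0],0],
  [[-0.055,0,0],[0,0,0],0],
  [[-0.07,0,0],[0,0,0],0],
  [[-0.085,0,0],[0,0,0],0],
  [[-0.1,0,0],[0,0,0],0],
  [[-0.115,0,0],[0,0,0],0],
  [[-0.13,0,0],[0,0,0],0],
  [[-0.145,0,0],[0,0,0],0],
  [[-0.16,0,0],[0,0,0],0],
  [[-0.17,0,0],[0,0,0],0],
  [[-0.17,0,0],[0,0,0],0],
])

```text
clock: 15.05
tool_pos: [0.3736, -0.3147, 0.1551]
orientation: [-20.0, 89.9, -9.7]
force: [0.4, 0.3, -0.4]
opening: 0.061
```

```bash
python3 look.py w8 plate_notch=.15 plate_centre=.15; python3 - <<'E'
from h import *
cv2.imwrite("pics/a8.png",cv2.resize(ctrl.snapshot("scene")[180:290,260:460],None,fx=3,fy=3,interpolation=cv2.INTER_CUBIC))
w=cv2.imread("pics/w8.png")[200:420,100:460]
a=cv2.imread("pics/a8.png");b=cv2.resize(w,(400,244));c=np.zeros((574,600,3),np.uint8);c[:330]=a;c[330:,:400]=b;cv2.imwrite("pics/c8.png",c)
E
```

```text
{'clock': 15.05, 'joint_pos': [-16.9997, 6.3899, -28.2455, -0.0221, -55.2226, -62.6539], 'tool_pos': [0.3736, -0.3147, 0.1551], 'orientation': [-20.0383, 89.8569, -9.7044], 'force': [0.4456, 0.2751, -0.3549], 'opening': 0.061}
[[0.002, -0.179, 0.984], [-0.0, 0.984, 0.179], [-1.0, -0.001, 0.002]]
plate_notch 0.68 [275. 254.] [ 0.3647 -0.3163  0.15  ]
```

View pics/c8.png

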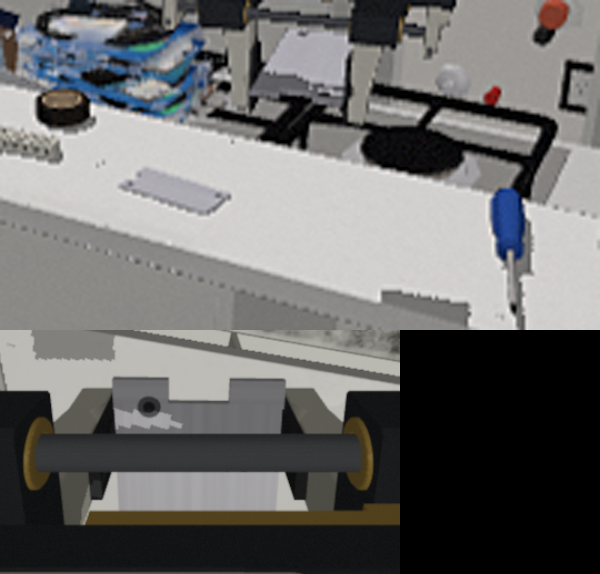

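```bash
python3 - <<'E'
from h import *
for p in [(201.7,243),(355.6,243),(278,254)]: print(ray("wrist",p,.1745).round(4))
c=ctrl.get_calibration("wrist");print("cam",(-np.array(c["R"]).T@np.array(c["t"])).round(3),c["fx"])
im=ctrl.snapshot("top")
for n in("box_centre","box_tongue","box_plain_end"):
    for d in ctrl.landmark_of("top",n)[:1]: print(n,round(d["confidence"],2),np.round(d["pixel"],1),ray("top",d["pixel"],.04).round(4))
m=ctrl.cut_out("top","box_centre")[0]["pixels"];ys,xs=np.nonzero(m)
b=cv2.boxPoints(cv2.minAreaRect(np.c_[xs,ys].astype(np.float32)));print([ray("top",q,.04).round(4)[:2].tolist() for q in b])
E
```

```text
[ 0.3537 -0.3465  0.1745]
[ 0.3432 -0.288   0.1745]
[ 0.353  -0.3167  0.1745]
cam [ 0.296 -0.327  0.309] 372.9025733851408
box_centre 0.57 [157.3 202.2] [0.5029 0.2607 0.04  ]
box_tongue 0.73 [168.8 219.2] [0.455  0.2279 0.04  ]
box_plain_end 0.93 [138.5 185.4] [0.5515 0.3143 0.04  ]
[[0.5248, 0.3317], [0.5704, 0.2868], [0.4755, 0.1931], [0.4309, 0.2379]]
```

Request:
drive_tool([
  [[-0.01,0.01,0.005],[0,0,0],0],
  [[-0.02,0.025,0.015],[0,0,0],0],
  [[-0.03,0.05,0.03],[-2,0,0],0],
  [[-0.04,0.08,0.045],[-4,0,0],0],
  [[-0.05,0.11,0.06],[-6,0,0],0],
  [[-0.055,0.14,0.08],[-8,0,0],0],
  [[-0.055,0.17,0.095],[-10,0,0],0],
  [[-0.055,0.2,0.11],[-12,0,0],0],
  [[-0.055,0.23,0.125],[-14,0,0],0],
  [[-0.055,0.26,0.14],[-16,0,0],0],
  [[-0.055,0.29,0.15],[-18,0,0],0],
  [[-0.055,0.32,0.16],[-20,0,0],0],
  [[-0.055,0.35,0.17],[-22,0,0],0],
  [[-0.055,0.38,0.18],[-24,0,0],0],
  [[-0.055,0.41,0.185],[-26,0,0],0],
  [[-0.055,0.44,0.19],[-28,0,0],0],
  [[-0.055,0.465,0.19],[-30,0,0],0],
  [[-0.055,0.485,0.19],[-32,0,0],0],
  [[-0.055,0.505,0.19],[-34,0,0],0],
  [[-0.055,0.515,0.19],[-36,0,0],0],
])

```text
clock: 17.17
tool_pos: [0.4668, 0.2285, 0.207]
orientation: [108.7, 89.8, 155.2]
force: [0.8, 0.5, -1.3]
opening: 0.0608
```

Request:
drive_tool([
  [[0,0,0],[0,0,0],0],
  [[0,0,0],[0,0,0],0],
])

```text
clock: 17.33
tool_pos: [0.4665, 0.2287, 0.2066]
orientation: [121.8, 89.8, 168.3]
force: [0.3, -0.6, -1.1]
opening: 0.0608
```

```bash
python3 look.py w9 plate_notch=.23 plate_centre=.23 box_tongue=.04 box_centre=.04 box_plain_end=.04
```

```text
{'clock': 17.3333, 'joint_pos': [47.6244, 6.8352, -20.2221, -0.2159, -63.057, -90.9876], 'tool_pos': [0.4665, 0.2287, 0.2066], 'orientation': [121.7618, 89.7762, 168.3006], 'force': [0.2705, -0.5658, -1.0501], 'opening': 0.0608}
[[-0.004, -0.726, 0.688], [0.001, 0.688, 0.726], [-1.0, 0.003, -0.002]]
plate_notch 0.87 [279. 254.] [0.4531 0.2151 0.23  ]
box_tongue 0.63 [280. 180.] [0.459  0.2246 0.04  ]
```

View pics/w9.png

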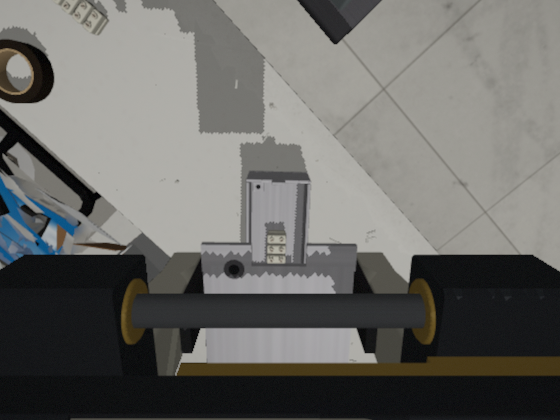

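```bash
python3 - <<'E'
import cv2
im=cv2.imread("pics/w9.png");cv2.imwrite("pics/w9c.png",cv2.resize(im[160:300,190:370],None,fx=4,fy=4,interpolation=cv2.INTER_CUBIC))
E
```

```text
(no output)
```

View pics/w9c.png

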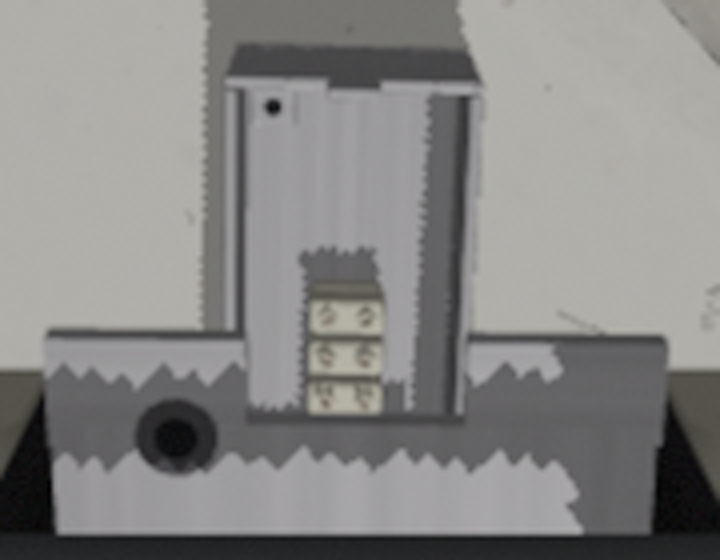

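```bash
cat > m.py <<'E'
from h import *
f=lambda x,y:(190+x/4,160+y/4)
R=Rt().as_matrix();tp=np.array(ctrl.get_obs()["tool_pos"])
zp=tp[2]+.019
def show(n,p,z):
    X=ray("wrist",p,z);print(n,X.round(4),"tool(y,z) mm",((R.T@(X-tp))[1:]*1000).round(1));return X
bl=show("boxL",f(228,81),.04);br=show("boxR",f(481,87),.04)
show("L2",f(239,320),.04);show("R2",f(468,320),.04)
show("tongue foot outer",f(354.5,79),.04);show("tongue top",f(354.5,92),.05);show("toL",f(327,80),.04);show("toR",f(382,84),.04)
show("end L",f(45,335),zp+.0015);show("end R",f(667,340),zp+.0015);show("notch L",f(247,418),zp+.0015);show("notch R",f(464,418),zp+.0015);show("sideL",f(55,530),zp+.0015);show("sideR",f(655,530),zp+.0015)
E
python3 m.py
```

```text
boxL [0.4805 0.2041 0.04  ] tool(y,z) mm [-26.7  -7.6]
boxR [0.4408 0.2438 0.04  ] tool(y,z) mm [29.5 -6.2]
L2 [0.5186 0.246  0.04  ] tool(y,z) mm [-25.4  49. ]
R2 [0.4801 0.2827 0.04  ] tool(y,z) mm [27.8 49.1]
tongue foot outer [0.4599 0.2232 0.04  ] tool(y,z) mm [ 1.4 -8. ]
tongue top [0.4605 0.2237 0.05  ] tool(y,z) mm [ 1.4 -7.3]
toL [0.4645 0.2191 0.04  ] tool(y,z) mm [-4.7 -7.8]
toR [0.4563 0.2282 0.04  ] tool(y,z) mm [ 7.5 -6.9]
end L [0.473  0.1915 0.2276] tool(y,z) mm [-29.3 -22. ]
end R [0.4291 0.2342 0.2276] tool(y,z) mm [ 31.9 -21.4]
notch L [0.4649 0.2116 0.2276] tool(y,z) mm [ -9.6 -13.1]
notch R [0.4492 0.2266 0.2276] tool(y,z) mm [ 12.1 -13.1]
sideL [0.4879 0.2069 0.2276] tool(y,z) mm [-29.5  -0.7]
sideR [0.4435 0.2493 0.2276] tool(y,z) mm [31.9 -0.5]
```

The box end is at full px (247–310,181) and its tongue at (279,181). The plate end is square to it. I need +11.5 mm along tool z, then lower part way and recheck.

Request:
drive_tool([
  [[0.005,0,0.002],[0,0,0],0],
  [[0.015,0,0.005],[0,0,0],0],
  [[0.03,0,0.008],[0,0,0],0],
  [[0.045,0,0.0115],[0,0,0],0],
  [[0.06,0,0.0115],[0,0,0],0],
  [[0.075,0,0.0115],[0,0,0],0],
  [[0.09,0,0.0115],[0,0,0],0],
  [[0.105,0,0.0115],[0,0,0],0],
  [[0.12,0,0.0115],[0,0,0],0],
  [[0.133,0,0.0115],[0,0,0],0],
  [[0.142,0,0.0115],[0,0,0],0],
  [[0.147,0,0.0115],[0,0,0],0],
  [[0.15,0,0.0115],[0,0,0],0],
  [[0.15,0,0.0115],[0,0,0],0],
  [[0.15,0,0.0115],[0,0,0],0],
])

```text
clock: 18.88
tool_pos: [0.4747, 0.2365, 0.0574]
orientation: [98.9, 89.8, 145.4]
force: [-1.7, 0.6, -0.2]
opening: 0.0611
```

```bash
python3 look.py w10; python3 - <<'E'
import cv2
im=cv2.imread("pics/w10.png");cv2.imwrite("pics/w10c.png",cv2.resize(im[160:300,190:370],None,fx=4,fy=4,interpolation=cv2.INTER_CUBIC))
E
```

```text
{'clock': 18.8833, 'joint_pos': [47.5486, 17.1925, -29.5202, -0.2625, -43.3123, -90.9292], 'tool_pos': [0.4747, 0.2365, 0.0574], 'orientation': [98.9497, 89.8183, 145.378], 'force': [-1.659, 0.5903, -0.1728], 'opening': 0.0611}
[[-0.003, -0.725, 0.689], [0.002, 0.689, 0.725], [-1.0, 0.003, -0.0]]
```

View pics/w10c.png

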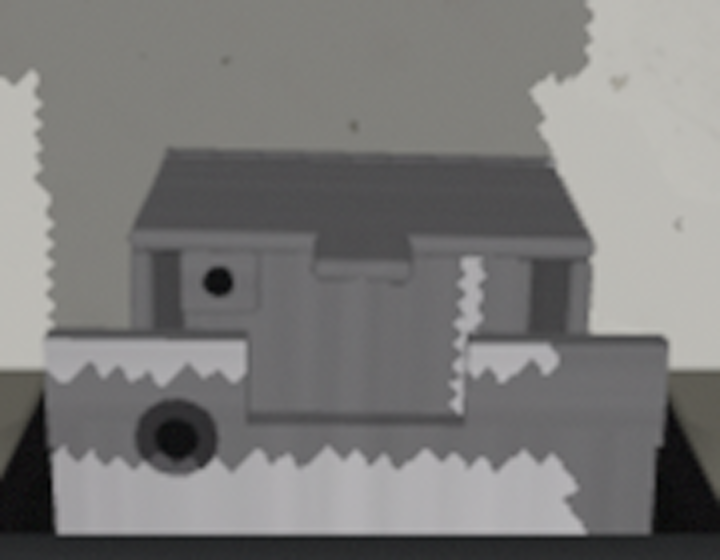

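```bash
sed -i '/^bl=/,$d' m.py; cat >> m.py <<'E'
show("boxL",f(133,234),.04);show("boxR",f(593,241),.04)
show("toL",f(315,235),.04);show("toR",f(412,237),.04);show("ttL",f(315,262),.05);show("ttR",f(410,264),.05)
show("end L",f(45,335),zp+.0015);show("end R",f(667,340),zp+.0015);show("notch L",f(247,418),zp+.0015);show("notch R",f(464,418),zp+.0015)
E
python3 m.py
```

```text
boxL [0.4798 0.2041 0.04  ] tool(y,z) mm [-26.1 -20.2]
boxR [0.4393 0.2439 0.04  ] tool(y,z) mm [ 30.6 -19.2]
toL [0.4636 0.2196 0.04  ] tool(y,z) mm [ -3.7 -20. ]
toR [0.4552 0.2281 0.04  ] tool(y,z) mm [  8.2 -19.7]
ttL [0.4635 0.2198 0.05  ] tool(y,z) mm [ -3.5 -19.9]
ttR [0.4557 0.2277 0.05  ] tool(y,z) mm [  7.6 -19.7]
end L [0.4809 0.2004 0.0782] tool(y,z) mm [-29.3 -22.1]
end R [0.4369 0.243  0.0782] tool(y,z) mm [ 31.9 -21.5]
notch L [0.4728 0.2204 0.0782] tool(y,z) mm [ -9.7 -13.1]
notch R [0.4571 0.2354 0.0782] tool(y,z) mm [ 12.  -13.1]
```

Request:
drive_tool([
  [[0,0.001,-0.001],[0.4,0,0],0],
  [[0.003,0.001,-0.001],[0.4,0,0],0],
  [[0.008,0.001,-0.001],[0.4,0,0],0],
  [[0.013,0.001,-0.001],[0.4,0,0],0],
  [[0.018,0.001,-0.001],[0.4,0,0],0],
  [[0.023,0.001,-0.001],[0.4,0,0],0],
  [[0.027,0.001,-0.001],[0.4,0,0],0],
  [[0.03,0.001,-0.001],[0.4,0,0],0],
  [[0.032,0.001,-0.001],[0.4,0,0],0],
  [[0.033,0.001,-0.001],[0.4,0,0],0],
  [[0.033,0.001,-0.001],[0.4,0,0],0],
  [[0.033,0.001,-0.001],[0.4,0,0],0],
])

```text
clock: 19.93
tool_pos: [0.4734, 0.2367, 0.0247]
orientation: [87.5, 89.8, 133.5]
force: [1.4, -0.2, 0.3]
opening: 0.0608
```

```bash
python3 look.py w11; python3 - <<'E'
from h import *
st()
a=cv2.resize(cv2.imread("pics/w11.png")[180:320,190:370],None,fx=2.1,fy=2.1,interpolation=cv2.INTER_CUBIC)
s=ctrl.snapshot("scene")[140:240,140:270];s=cv2.resize(s,None,fx=2.94,fy=2.94,interpolation=cv2.INTER_CUBIC)
cv2.imwrite("pics/c11.png",np.hstack([a,s]))
E
```

```text
{'clock': 19.9333, 'joint_pos': [47.6793, 19.824, -31.3929, -0.2867, -38.7704, -91.4258], 'tool_pos': [0.4734, 0.2367, 0.0247], 'orientation': [87.5056, 89.82, 133.5355], 'force': [1.3642, -0.2286, 0.2645], 'opening': 0.0608}
[[-0.002, -0.72, 0.694], [0.002, 0.694, 0.72], [-1.0, 0.003, 0.0]]
{'clock': 19.9833, 'joint_pos': [47.6804, 19.8143, -31.3917, -0.2841, -38.7742, -91.4248], 'tool_pos': [0.4734, 0.2368, 0.0248], 'orientation': [85.2011, 89.8209, 131.2352], 'force': [0.3437, 0.5553, 0.4862], 'opening': 0.0611}
```

View pics/c11.png

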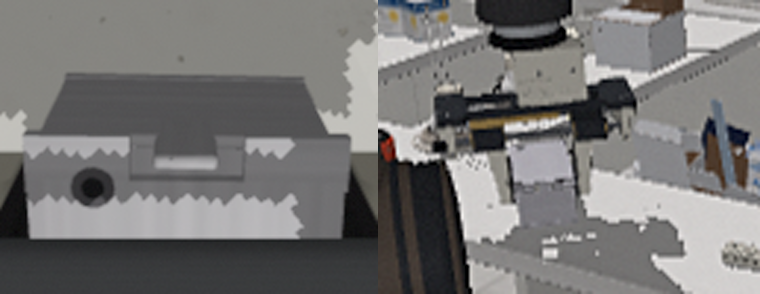

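The tongue stands inside the notch with near-equal gaps (22 and 26 px). I lower the last 2 mm or so.

Request:
drive_tool([
  [[0.001,0,0],[0,0,0],0],
  [[0.0015,0,0],[0,0,0],0],
  [[0.002,0,0],[0,0,0],0],
  [[0.0025,0,0],[0,0,0],0],
  [[0.0025,0,0],[0,0,0],0],
  [[0.0025,0,0],[0,0,0],0],
])

```text
clock: 20.53
tool_pos: [0.4735, 0.2368, 0.0224]
orientation: [80.4, 89.8, 126.4]
force: [-0.3, 0.3, -0.8]
opening: 0.0608
```

Request:
drive_tool([
  [[0.0005,0,0],[0,0,0],0],
  [[0.001,0,0],[0,0,0],0],
  [[0.001,0,0],[0,0,0],0],
  [[0.001,0,0],[0,0,0],0],
])

```text
clock: 20.87
tool_pos: [0.4735, 0.2369, 0.0223]
orientation: [73.3, 89.8, 119.3]
force: [-4.1, -0.7, 10.6]
opening: 0.061
```

Contact: 10 N upward at z = 0.0223, as predicted. I release gently.

Request:
drive_tool([
  [[0,0,0],[0,0,0],0],
  [[0,0,0],[0,0,0],0.75],
  [[0,0,0],[0,0,0],0.85],
  [[0,0,0],[0,0,0],1],
  [[0,0,0],[0,0,0],1],
  [[0,0,0],[0,0,0],1],
  [[0,0,0],[0,0,0],1],
  [[0,0,0],[0,0,0],1],
])

```text
clock: 21.53
tool_pos: [0.4735, 0.2369, 0.0222]
orientation: [75.5, 89.8, 121.5]
force: [-0.1, -0.8, 0.1]
opening: 0.0876
```

```bash
python3 look.py w12 plate_notch=.043 plate_centre=.043 box_tongue=.04
```

```text
{'clock': 21.5333, 'joint_pos': [47.6891, 20.04, -31.5342, -0.2675, -38.378, -91.4231], 'tool_pos': [0.4735, 0.2369, 0.0222], 'orientation': [75.4719, 89.8271, 121.5284], 'force': [-0.1409, -0.7817, 0.1439], 'opening': 0.0876}
[[-0.002, -0.72, 0.694], [0.003, 0.694, 0.72], [-1.0, 0.003, 0.001]]
plate_notch 0.82 [280. 254.] [0.4598 0.225  0.043 ]
box_tongue 0.57 [281. 250.] [0.4594 0.2253 0.04  ]
```

Released fully, with no force. I retreat straight up, then back for a view.

Request:
drive_tool([
  [[-0.01,0,0],[0,0,0],1],
  [[-0.025,0,0],[0,0,0],1],
  [[-0.045,0,0],[0,0,0],1],
  [[-0.07,0,0],[0,0,0],1],
  [[-0.1,0,0],[0,0,0],1],
  [[-0.13,0,0],[0,0,0],1],
  [[-0.16,0,0.02],[0,0,0],1],
  [[-0.19,0,0.05],[0,0,0],1],
  [[-0.21,0,0.08],[0,0,0],1],
  [[-0.22,0,0.1],[0,0,0],1],
  [[-0.22,0,0.1],[0,0,0],1],
  [[-0.22,0,0.1],[0,0,0],1],
  [[-0.22,0,0.1],[0,0,0],1],
])

```text
clock: 22.82
tool_pos: [0.5424, 0.3076, 0.2419]
orientation: [97.5, 89.8, 143.5]
force: [0.5, -0.4, 0.1]
opening: 0.0876
```

```bash
python3 look.py w13 plate_notch=.0415 plate_centre=.0415 plate_plain_end=.0415 box_tongue=.04; python3 - <<'E'
import cv2
im=cv2.imread("pics/w13.png");cv2.imwrite("pics/w13c.png",cv2.resize(im[60:260,170:390],None,fx=3,fy=3,interpolation=cv2.INTER_CUBIC))
E
```

```text
{'clock': 22.8167, 'joint_pos': [47.3503, 15.2748, -4.7209, -0.2019, -70.025, -91.2385], 'tool_pos': [0.5424, 0.3076, 0.2419], 'orientation': [97.5034, 89.8092, 143.5462], 'force': [0.4577, -0.3944, 0.053], 'opening': 0.0876}
[[-0.003, -0.72, 0.694], [0.002, 0.694, 0.72], [-1.0, 0.003, -0.0]]
plate_notch 0.96 [277.  52.] [0.4608 0.2235 0.0415]
plate_centre 0.58 [278. 124.] [0.5036 0.2699 0.0415]
plate_plain_end 0.94 [276. 192.] [0.5509 0.3152 0.0415]
box_tongue 0.7 [277.  52.] [0.461  0.2241 0.04  ]
```

View pics/w13c.png

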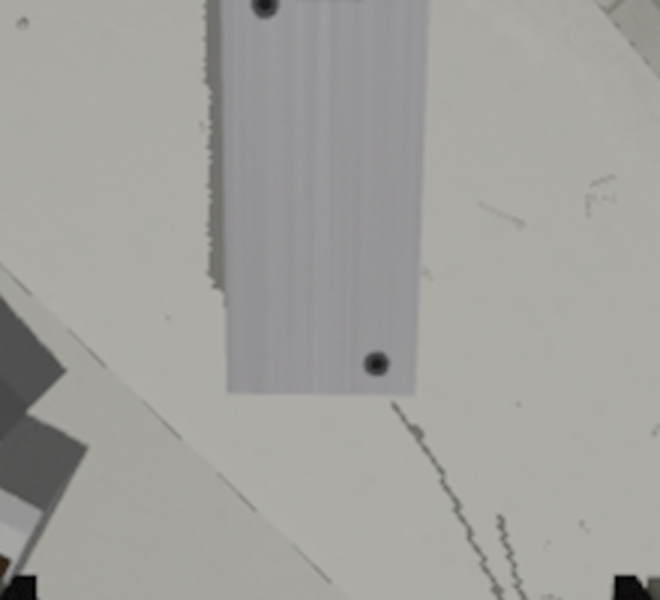

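```bash
python3 - <<'E'
from h import *
f=lambda x,y:(170+x/3,60+y/3)
for a,b in(((222,10),(428,10)),((224.5,190),(422,190)),((228,393),(415,393))):
    A,B=ray("wrist",f(*a),.043),ray("wrist",f(*b),.043);print(A.round(4),B.round(4),np.linalg.norm(A-B).round(4),((A+B)/2).round(4))
im=cv2.imread("pics/w13.png");cv2.imwrite("pics/w13d.png",cv2.resize(im[20:100,210:350],None,fx=4,fy=4,interpolation=cv2.INTER_CUBIC))
E
```

```text
[0.4892 0.2105 0.043 ] [0.445  0.2531 0.043 ] 0.0614 [0.4671 0.2318 0.043 ]
[0.526  0.2477 0.043 ] [0.4817 0.2904 0.043 ] 0.0615 [0.5039 0.2691 0.043 ]
[0.5714 0.2941 0.043 ] [0.5273 0.3367 0.043 ] 0.0613 [0.5494 0.3154 0.043 ]
```

```bash
python3 -c "
from h import *;st();print(ctrl.close_job())"
```

```text
{'clock': 23.0667, 'joint_pos': [47.347, 15.2612, -4.7064, -0.1774, -70.0038, -91.2379], 'tool_pos': [0.5428, 0.3077, 0.2423], 'orientation': [81.548, 89.8309, 127.5965], 'force': [-0.0308, 0.0036, 0.1449], 'opening': 0.0879}
the job is handed in; nothing more can be done
None
```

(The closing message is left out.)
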